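Tighten the microscope stand's foot nut with a ring spanner

TASK

Take the ring spanner from the green mat, fit its big ring fully down over the six-spline nut on the microscope stand's foot, and tighten the nut clockwise in short strokes between the two ribs, lifting and reseating the spanner each stroke. Pull it snug against its hard stop, firmly for a moment but never forcing it, then lay the spanner flat back on the mat and let go. Turn the nut only with the spanner, keep the gripper itself off the nut and stand, and leave the bottle, jar and dish where they are.

Things in the scene. Friction and masses are not known exactly. Their poses are not given: they have to be found in the camera images.
- stand: Fixed foot of a microscope stand. Origin on the nut's upright axis at desk level; z up; its -x points into the open side where the spanner handle swings. White base plate 215 x 200 mm, 20 mm thick (115 mm to +x, 100 mm to -x of origin). On the axis a grey boss with a flat steel washer, 29 mm radius, top 45 mm above the desk: nut and seated spanner ring rest on it.
- rib_left (a point): Top of a white upright rib, mid-length, 58 mm from the nut axis, 55 degrees from the stand's -x towards its +y. Rib: 46 to 70 mm from the axis, 8 mm thick, 96 mm high above the desk. With its twin it blocks the seated or lifted handle beyond about 43 degrees either side of the stand's -x.
- rib_right (a point): Top of the twin rib, 55 degrees from the stand's -x towards its -y.
- pillar (a point): Top of the black pillar, 220 mm above the desk, 30 mm thick (44 mm collar near the top), 82 mm to the stand's +x and 65 mm to its +y of the nut axis; keep clear.
- nut (a joint): Turn of the nut, rad; grows as it tightens (clockwise from above). Starts at 0.45 to 0.95; hard stop at 2.45. Turns under 0.45 N m (5.4 N pull square to the handle at its middle), stays where left. The stop is springy: snug is a pull of 0.8 to 1.3 N m (10 to 15 N there) held half a second, when it reads 2.47 to 2.49; forced is above 1.5 N m (18 N), past 2.50.
- nut_center (a point): Centre of the brass nut, half-way up (7 mm above the washer); frame turns with the nut, z up. Nut 14 mm high: round core of 15 mm radius with six radial splines 7.5 mm wide reaching 22 mm from the axis, at 0, 60, 120... degrees from this x axis (a red mark on the one at 0).
- spanner_grip (a point): Middle of the spanner's handle, at mid-height: grip here. Steel double-ended cranked ring spanner, about 0.3 kg. x along the handle towards the big ring, z up when it lies flat. Straight handle (blue band) 10 mm wide, 14 mm high, 80 mm long, 28 mm above the rings' underside; big ring's axis 83 mm to +x, small round end (42 mm across, no use here) 75 mm to -x.
- spanner_ring (a point): Centre of the big ring's underside; axes as spanner_grip. Ring 16 mm high, 60 mm across, open through, six inward teeth 6.5 mm wide, tips 16.3 mm from the axis, at 30, 90, 150... degrees from x: it drops over the nut when its x lies along any nut spline. Clearance about 1.3 mm sideways, 5 degrees either way. Seated, the underside rests on the washer.
- spanner: The whole spanner; origin and axes as spanner_ring. On the nut, unload it (turn back about 7 degrees) and lift straight and slowly (under 50 mm/s): jerked or lifted under side load it jams on the splines and tilts in the grip.
- mat: Fixed green tool mat, 250 x 150 mm (long side along its x), 4 mm thick; origin at the centre of its underside. The spanner starts lying flat on it, roughly along it, handle towards the robot.
- bottle: Bystander: white bottle with a blue cap, 54 mm across, 150 mm high, origin at the centre of its foot.
- jar: Bystander: amber jar, 60 mm across, 75 mm high, origin at the centre of its foot.
- dish: Bystander: covered glass dish, 80 mm across, 16 mm high, origin at the centre of its foot.
Not all that is in view belongs to the job. Of the things shaped like the spanner, the bare steel one is meant.

How it is judged (in metres and radians):
On the way, in this order (a step that is already met when the one before it is completed fails the run):
1. the spanner's ring is fully seated on the nut (horizontal distance between spanner_ring and nut_center below 0.004 m and z of spanner_ring in the frame of stand below 0.049 m), for 0.1 s.
2. the nut is pulled snug against its stop with the seated spanner (value of joint nut above 2.463 rad and horizontal distance between spanner_ring and nut_center below 0.004 m), for 0.2 s.
At the end, for the whole second after the job is handed in: The nut is still at its stop (joint above 2.4 rad) and the spanner lies flat (within 0.1 rad), still and released on the mat, the middle of its handle over the mat (value of joint nut above 2.4 rad and x of spanner_grip in the frame of mat between -0.11 and 0.11 m and y of spanner_grip in the frame of mat between -0.07 and 0.07 m and height (world z) of spanner_grip below 0.036 m and angle between spanner_grip's own z axis and vertical below 0.1 rad and linear speed of spanner below 0.01 m/s); the robot touches nothing.
It fails at once if the nut is over-tightened: forced past its stop (value of joint nut above 2.5 rad).
It fails at once if the spanner is jammed hard against the nut or the stand (contact force between spanner and stand above 220 N).
It fails at once if the gripper presses on the nut or the stand with more than 8 N (contact force between the fingers and stand above 8 N).
It fails at once if the bottle, jar or dish is moved more than 3 cm (distance of any of bottle, jar, dish from where it was at the start of the episode above 0.03 m).
It also fails if it takes over 72 s, if anything falls off the work surface, if the arm or the gripper's body presses on something with over 40 N, if the wrist force passes 120 N, or if a joint passes its speed limit or range.

ROBOT

A 6-joint arm with a two-finger parallel gripper is mounted at the origin on the work surface. World frame = base frame: x ahead of the robot, y to its left, z up, the work surface at z = 0. Lengths are in mm, angles in rad, forces in N, time in s.
With the tool pointing down it reaches from about 325 to 900 mm from the base axis. Payload 6.1 kg.
Tool frame: the origin (TCP) lies on the centre line of the jaws, within the pads' length; the fingertips stand 19 mm ahead of it and the grasp point (between the pads) is the TCP; z points along the fingers, y is the line along which they close (so a half turn about z gives the same grasp; the last joint's range is limited). The gripper opens to 85 mm and grips with 20 to 120 N. Pads are 22 mm wide; open, the fingers measure 114 mm over their backs; the gripper's body (76 mm by 85 mm) begins 54 mm behind the grasp point. The pads swing forward as they close: fully open they stand 13 mm farther back than shut.
Start: joints at [-1.236, 0.22, 1.526, -0, 1.395, -0.126], TCP at [277.908, -559.806, 250.3] pointing down, gripper open.
Joint ranges: [-2.98, 2.98], [-0.91, 2.08], [0.09, 2.57], [-1.24, 4.39], [0.2, 2.65], [-2.68, 2.68]. Speed limits (rad/s): [2.57, 2.57, 3.01, 3.14, 3.14, 3.14].

INTERFACE

Orientations are given as a rotation vector (axis times angle).
In Python, from station import ctrl gives the robot as it stands.
- The arm moves only by the shell command python3 -m pendant 'ROWS' [FORCE]. ROWS is JSON, a list of rows, each a list of 3 entries, a list of its own where there are three numbers: the opening, from 0 (shut) to 1 (fully open), then the shift along the tool's x, y, z scaled (see below), then the turn, a rotation vector about the tool's x, y, z scaled (see below). A call has 1 to 8 rows; each row is the pose to reach, as a shift and turn from the pose commanded when the call began, along the tool's axes at that moment; what a row does not reach only later rows make up. The controller multiplies each number of a shift by 25 cm and each number of a turn by 30 degrees. A row lasts 1/10 s, in which the tool goes at most 50 mm and 8.59 degrees, less where a joint would pass 70% of its speed; a pose out of reach is approached as far as the arm can. A call with a number of a shift or a turn outside -1 to 1 is refused whole. A call with a gripper value outside its range is refused whole. The fingers move at their own pace and stop on an object; FORCE is the grip in N (left out, the last holds). Time passes only in rows, so rows that repeat a pose let the fingers close. It gives the time, the measured TCP pose, the force, the opening and the grip force at its end, in the units of the state.
- ctrl.sense(): the state, without advancing time (a new reading comes with each control period).
- ctrl.get_image(name): name is "scene" or "top" or "wrist"; returns a dict with "img" (400x640x3 uint8, red, green, blue), "vfov" (degrees; the focal length in pixels is half the picture's height over the tangent of half this angle, whatever the lens; pixels are square), "cx", "cy" (the principal point, pixels), "distortion" ([k1, k2, p1, p2, k3] as OpenCV has them; the pictures are not rectified), "position" and "rotation" of the camera in the world; the wrist camera has in their place "tool_from_camera" (4x4, takes a point from camera to tool coordinates, whose origin is the TCP and whose axes are the flange's). Camera axes: x right, y up, looking along -z (the intrinsics and any distortion apply to the point x, -y, -z); pixel columns grow to the right and rows downward; lengths in mm; the calibration is good to about 2 mm. A picture is of the moment at which its call begins: read the wrist's pose just before it. There is no depth.
- ctrl.sign_off(): hands the job in; it is judged then, once.
Trained networks look in a picture, given as the dict that the camera call returned (one of the last four; its "shot" number tells which), for a name from the list of things; names that differ only in an ending like _2 or _b are one class to them, and where a whole thing is asked for, a point or a joint stands for the part that bears it (a point fixed in the world has none). Each returns a list of dicts, best first, with "p" (0 to 1); they miss things now and then, are a little off and sometimes report something else, mostly with a low value. They report only what shows in the picture. A call takes as long as a camera call. They do not tell look-alikes from the thing itself.
- ctrl.regions_of(picture, thing): "region" (400x640 bool, what is visible of it) and "rect" ([left, top, right, bottom] in pixels, round what is visible of it).
The state is a dict: "clock": time; "q": joint angles; "qd": joint speeds; "effort": joint torques, N m; "tool_pos": TCP position; "tool_rot": TCP orientation; "wrist_force": force on the tool from outside, world axes, zero at the start; "moment": the same for the moment, N m; "gripper_width": opening from 0.0 (shut) to 1.0 (fully open); "finger_force": force on a finger pad.
Only numpy, scipy, OpenCV 4.12 (cv2) and the standard library are available. Lean on these libraries where they do the work, as an engineer would, in place of code of your own. Each camera call takes 0.05 s, during which the arm holds its last target. There are 200 camera calls.

## Working session

There is one attempt and no reset: what is moved stays moved. The work goes in short steps, Python scripts to look and compute and a shell command to move; the robot and the scene stay as the last step left them, time stands still between calls to the robot, and variables do not carry over. Pictures are saved under pics/ and viewed, at most 10 in all, crops included, and the job is handed in when it is done.

```bash
mkdir -p pics; ls; cat > h.py <<'E'
import numpy as np, cv2
from station import ctrl
from scipy.spatial.transform import Rotation as R
def cam(name):
    s=ctrl.sense(); p=ctrl.get_image(name)
    if name=="wrist":
        T=np.array(p["tool_from_camera"]); Rt=R.from_rotvec(s["tool_rot"]).as_matrix()
        p["C"]=Rt@T[:3,3]+np.array(s["tool_pos"]); p["Rw"]=Rt@T[:3,:3]
    else:
        p["C"]=np.array(p["position"],float); r=np.array(p["rotation"],float)
        p["Rw"]=r if r.shape==(3,3) else R.from_rotvec(r).as_matrix()
    f=200/np.tan(np.radians(p["vfov"])/2)
    p["K"]=np.array([[f,0,p["cx"]],[0,f,p["cy"]],[0,0,1]]); p["D"]=np.array(p["distortion"],float)
    return p
def ray(p,uv):
    n=cv2.undistortPoints(np.array(uv,float).reshape(-1,1,2),p["K"],p["D"]).reshape(-1,2)
    return np.c_[n[:,0],-n[:,1],-np.ones(len(n))]@p["Rw"].T
def at_z(p,uv,z):
    d=ray(p,uv); return p["C"]+d*((z-p["C"][2])/d[:,2])[:,None]
def proj(p,X):
    c=(np.atleast_2d(X)-p["C"])@p["Rw"]; c=c*[1,-1,-1]
    return cv2.projectPoints(c,np.zeros(3),np.zeros(3),p["K"],p["D"])[0].reshape(-1,2)
def save(p,n,box=None,k=1):
    im=cv2.cvtColor(p["img"],cv2.COLOR_RGB2BGR)
    if box: im=im[box[1]:box[3],box[0]:box[2]]
    cv2.imwrite(f"pics/{n}.png",cv2.resize(im,None,fx=k,fy=k,interpolation=cv2.INTER_CUBIC))
E
python3 - <<'E'
from h import *
print(ctrl.sense())
for c in ["top","scene"]:
    p=cam(c); save(p,c+"0"); print(c,p["C"],p["Rw"].round(3).tolist(),p["vfov"],p["D"],p["K"][0,0])
    for t in ["stand","nut","spanner","spanner_ring","mat","bottle","jar","dish","rib_left","pillar"]:
        try: r=ctrl.regions_of(p,t)
        except Exception as e: print(t,e); continue
        for a in r[:3]:
            m=np.argwhere(a["region"]); print(t,round(a["p"],2),a["rect"],m.mean(0)[::-1].round(1))
E
```

```text
pics
{'clock': 0.0, 'q': array([-1.23610299e+00,  2.21224427e-01,  1.52766175e+00, -2.58046914e-05,
        1.39469578e+00, -1.26095539e-01]), 'qd': array([ 0.00230523, -0.00087128, -0.00077615, -0.00024133, -0.00177468,
       -0.00041143]), 'effort': array([-9.62892955e-04, -4.96901071e+01, -3.89402747e+01, -1.48251106e-04,
        1.13082011e-02, -1.17060716e-05]), 'tool_pos': array([ 277.70552808, -559.25537899,  249.17346128]), 'tool_rot': array([-3.05665517e+00, -7.16974728e-01,  3.64775019e-04]), 'wrist_force': array([ 0.028573  , -0.16360106, -0.11467621]), 'moment': array([-0.02528939,  0.01095942,  0.02984921]), 'finger_force': 0.0, 'gripper_width': 0.9960887326306381}
top [ 440.17438153   18.17501998 1330.40269108] [[0.014, 0.989, -0.15], [-1.0, 0.016, 0.01], [0.012, 0.15, 0.989]] 43.24461170719607 [-0.04570351  0.          0.          0.          0.        ] 504.5683406050128
stand 0.95 [192.1, 167.8, 279.2, 257.5] [239.2 214.5]
nut 0.59 [230.3, 209.7, 249.6, 226.2] [239.7 216.4]
spanner 0.92 [346.5, 284.0, 395.0, 365.1] [369.8 326.4]
spanner 0.78 [363.4, 175.8, 402.8, 25
[... 1086 characters left out ...]
201.7, 287.8, 259.1] [279.2 231.4]
spanner_ring 0.74 [269.5, 203.9, 286.4, 256.7] [279.  234.3]
spanner_ring 0.74 [254.1, 147.3, 275.0, 190.6] [266.7 164. ]
spanner_ring 0.23 [252.9, 198.5, 301.0, 268.5] [275.8 233.7]
mat 0.87 [254.4, 202.4, 301.0, 268.3] [275.9 234.6]
bottle 0.66 [195.8, 253.3, 217.9, 273.2] [205.9 261. ]
bottle 0.58 [426.4, 162.1, 446.1, 197.0] [438.9 181.1]
jar 0.66 [196.0, 251.0, 218.0, 273.0] [206.  260.9]
jar 0.5 [341.5, 170.0, 424.5, 233.1] [383.  197.2]
dish 0.55 [338.6, 256.5, 363.9, 289.0] [349.7 273.5]
rib_left 0.9 [343.3, 169.4, 421.9, 231.6] [382.8 197.4]
pillar 0.86 [342.6, 167.2, 424.7, 232.5] [382.5 197.3]
pillar 0.4 [428.2, 163.1, 447.0, 195.4] [439.4 181.1]
```

```bash
python3 - <<'E'
from h import *
p=cam("top"); save(p,"topc",(120,100,520,400),2)
im=p["img"].astype(int)
# mat by green
g=(im[...,1]>im[...,0]+25)&(im[...,1]>im[...,2]+15); 
n,l,st,c=cv2.connectedComponentsWithStats(g.astype(np.uint8)); i=1+st[1:,4].argmax()
yx=np.argwhere(l==i)[:,::-1].astype(np.float32); r=cv2.minAreaRect(yx); b=cv2.boxPoints(r); print(r); print(at_z(p,b,4).round(1).tolist(), at_z(p,[r[0]],4))
for t,z in [("spanner",34),("jar",40),("dish",10),("bottle",100),("nut",59)]:
  for a in ctrl.regions_of(p,t)[:2]:
    m=np.argwhere(a["region"])[:,::-1].astype(np.float32); print(t,at_z(p,[m.mean(0)],z).round(1),at_z(p,cv2.boxPoints(cv2.minAreaRect(m)),z).round(0).tolist())
E
```

```text
((385.22161865234375, 217.0297393798828), (56.905616760253906, 93.44579315185547), 17.10272979736328)
[[492.7, -68.5, 4.0], [732.8, -141.1, 4.0], [689.5, -287.4, 4.0], [451.1, -211.1, 4.0]] [[ 589.90176076 -176.48717597    4.        ]]
spanner [[ 308.7 -133.3   34. ]] [[236.0, -63.0, 34.0], [419.0, -155.0, 34.0], [394.0, -207.0, 34.0], [212.0, -114.0, 34.0]]
spanner [[ 582.7 -158.4   34. ]] [[498.0, -100.0, 34.0], [698.0, -166.0, 34.0], [681.0, -220.0, 34.0], [482.0, -153.0, 34.0]]
jar [[ 639.  -412.2   40. ]] [[647.0, -363.0, 40.0], [685.0, -437.0, 40.0], [630.0, -463.0, 40.0], [593.0, -389.0, 40.0]]
bottle [[616.4 401.1 100. ]] [[611.0, 453.0, 100.0], [660.0, 432.0, 100.0], [622.0, 352.0, 100.0], [574.0, 373.0, 100.0]]
nut [[580.6 201.5  59. ]] [[579.0, 226.0, 59.0], [606.0, 201.0, 59.0], [582.0, 176.0, 59.0], [555.0, 201.0, 59.0]]
nut [[ 584.2 -155.9   59. ]] [[495.0, -105.0, 59.0], [693.0, -158.0, 59.0], [678.0, -216.0, 59.0], [481.0, -161.0, 59.0]]
```

View pics/topc.png

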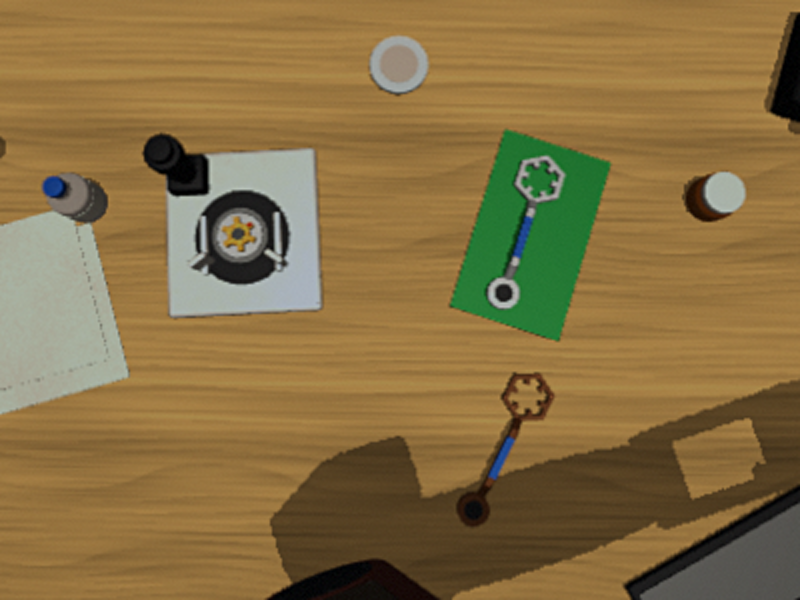

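The crop shows the bare-steel spanner on the mat: its ring is at top-picture pixel (390,190) and its small end at (371,246). The nut is at about (240,217), with the ribs towards the robot and the pillar at far left. The rusty look-alike lies off the mat. Next I'll go above the mat with the tool flipped, so joint 6 keeps its range.

```bash
cat >> h.py <<'E'
def Rdown(yaw):  # tool x at world yaw (deg), z down
    return (R.from_euler('z',yaw,degrees=True)*R.from_euler('x',180,degrees=True)).as_matrix()
def plan(wps,start=None):
    "wps: (x,y,z,yaw); prints scaled shift/turn for each call"
    s=ctrl.sense()
    p,M=(np.array(s["tool_pos"]),R.from_rotvec(s["tool_rot"]).as_matrix()) if start is None else (np.array(start[:3],float),Rdown(start[3]))
    for w in wps:
        T=Rdown(w[3]); q=np.array(w[:3],float)
        print((M.T@(q-p)/250).round(4).tolist(),(R.from_matrix(M.T@T).as_rotvec()/np.radians(30)).round(4).tolist(),"dist",np.linalg.norm(q-p).round(1))
        p,M=q,T
def st():
    s=ctrl.sense(); M=R.from_rotvec(s["tool_rot"]).as_matrix()
    print("t",round(s["clock"],2),"pos",s["tool_pos"].round(2),"yaw",np.degrees(np.arctan2(M[1,0],M[0,0])).round(2),"tilt",np.degrees(M[:2,2]).round(2),"F",s["wrist_force"].round(1),"M",s["moment"].round(2),"w",round(s["gripper_width"],3),"ff",round(s["finger_force"],1),"q",s["q"].round(2))
E
python3 - <<'E'
from h import *
p=cam("top")
a=at_z(p,[(390,190)],20)[0]; b=at_z(p,[(371.5,246)],14)[0]; d=a-b; print(a,b,np.hypot(*d[:2]),np.degrees(np.arctan2(d[1],d[0])))
yaw=np.degrees(np.arctan2(d[1],d[0]))+180
g=b+d*75/158; print(g,yaw); st()
plan([(380,-480,250,56),(450,-380,250,86),(510,-280,250,116),(g[0],g[1]-40,250,146),(g[0],g[1],200,yaw)])
E
```

```text
[ 660.02495054 -187.21712797   20.        ] [ 512.29195525 -138.74970779   14.        ] 155.48031616573388 -18.16334136229712
[ 582.41837706 -161.75639458   16.84810127] 161.83665863770287
t 1.45 pos [ 277.91 -559.79  250.29] yaw 26.4 tilt [-0.  0.] F [ 0.3 -0.9  0.3] M [-0.    0.   -0.03] w 1.002 ff 0.0 q [-1.24  0.22  1.53  0.    1.39 -0.13]
[0.5077, -0.1043, 0.0012] [-0.0001, -0.0001, -0.9866] dist 129.6
[0.4882, 0.0085, 0.0] [0.0, 0.0, -1.0] dist 122.1
[0.4158, 0.2115, 0.0] [0.0, 0.0, -1.0] dist 116.6
[0.1543, 0.3976, 0.0] [-0.0, 0.0, -1.0] dist 106.6
[0.0895, 0.1326, 0.2] [0.0, 0.0, -0.5279] dist 64.0
```

```bash
python3 -m pendant '[[1,[0.508,-0.104,0.001],[0,0,-0.987]],[1,[0.508,-0.104,0.001],[0,0,-0.987]],[1,[0.508,-0.104,0.001],[0,0,-0.987]],[1,[0.508,-0.104,0.001],[0,0,-0.987]]]' >/dev/null
python3 -m pendant '[[1,[0.488,0.008,0],[0,0,-1]],[1,[0.488,0.008,0],[0,0,-1]],[1,[0.488,0.008,0],[0,0,-1]],[1,[0.488,0.008,0],[0,0,-1]]]' >/dev/null
python3 -m pendant '[[1,[0.416,0.212,0],[0,0,-1]],[1,[0.416,0.212,0],[0,0,-1]],[1,[0.416,0.212,0],[0,0,-1]],[1,[0.416,0.212,0],[0,0,-1]]]' >/dev/null
python3 -m pendant '[[1,[0.154,0.398,0],[0,0,-1]],[1,[0.154,0.398,0],[0,0,-1]],[1,[0.154,0.398,0],[0,0,-1]],[1,[0.154,0.398,0],[0,0,-1]]]' >/dev/null
python3 -m pendant '[[1,[0.09,0.133,0.2],[0,0,-0.528]],[1,[0.09,0.133,0.2],[0,0,-0.528]],[1,[0.09,0.133,0.2],[0,0,-0.528]],[1,[0.09,0.133,0.2],[0,0,-0.528]],[1,[0.09,0.133,0.2],[0,0,-0.528]]]'
python3 - <<'E'
from h import *
st(); p=cam("wrist"); save(p,"w1"); print(p["C"],p["Rw"].round(3).tolist(),p["vfov"],p["D"])
for z,t in [(34,"spanner"),(20,"spanner_ring")]:
  for a in ctrl.regions_of(p,t)[:2]:
    m=np.argwhere(a["region"])[:,::-1].astype(np.float32); print(t,a["p"],a["rect"],at_z(p,[m.mean(0)],z).round(1))
E
```

```text
clock: 3.55
tool_pos: [583.4, -162.7, 201.8]
tool_rot: [0.5, 3.099, -0.001]
wrist_force: [-0.3, -0.8, -0.0]
gripper_width: 1.001
finger_force: 0.0
t 3.55 pos [ 583.44 -162.68  201.77] yaw 161.68 tilt [ 0.15 -0.08] F [-0.3 -0.8 -0. ] M [ 0.03 -0.02  0.04] w 1.001 ff 0.0 q [-0.4   0.21  1.63 -0.    1.3  -1.65]
[ 516.81544105 -139.69612483  325.34100981] [[0.314, -0.912, -0.264], [0.949, 0.302, 0.088], [-0.0, -0.279, 0.96]] 67.55491293818109 [0.01554754 0.         0.         0.         0.        ]
spanner 0.91 [291.8, 78.3, 343.0, 276.7] [[ 575.1 -159.1   34. ]]
spanner 0.72 [222.8, 0.0, 259.7, 7.6] [[ 413.7 -176.1   34. ]]
spanner_ring 0.7 [293.9, 76.6, 339.1, 276.4] [[ 579.1 -160.5   20. ]]
spanner_ring 0.65 [226.2, 0.0, 258.2, 11.1] [[ 408.9 -177.1   20. ]]
```

View pics/w1.png

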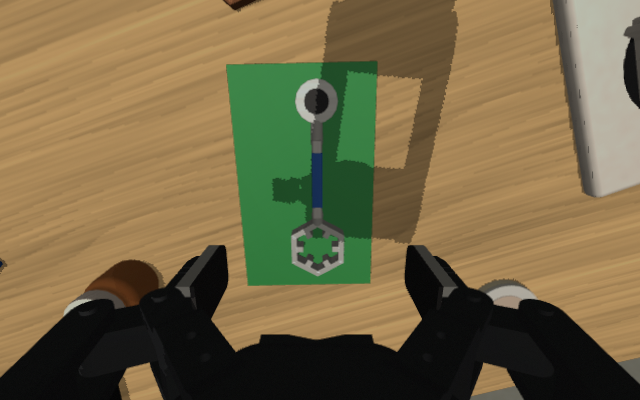

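The wrist view shows the spanner cleanly: small end at (316,101), blue band at about (317,180), ring at (318,248). The jar and dish stand outside the fingers. I'll refine the pose from these masks.

```bash
cat >> h.py <<'E'
def spanner_pose(p,zu,reg=None):
    "zu: height of ring underside. Returns grip xy, yaw, from blue band + ring outline + small end outline"
    if reg is None: reg=ctrl.regions_of(p,"spanner")[0]["region"]
    reg=cv2.dilate(reg.astype(np.uint8),np.ones((5,5)))>0
    h=cv2.cvtColor(p["img"],cv2.COLOR_RGB2HSV)
    blue=reg&(h[...,0]>105)&(h[...,0]<130)&(h[...,1]>120)
    grey=reg&(h[...,1]<60)&(h[...,2]>60)
    c=at_z(p,np.argwhere(blue)[:,::-1],zu+35)[:,:2]; bl=(c.max(0)+c.min(0))/2; 
    u,sv,vt=np.linalg.svd(c-c.mean(0)); d=vt[0]
    G=at_z(p,np.argwhere(grey)[:,::-1],zu+16)[:,:2]
    res=[("blue",c.mean(0).round(1).tolist(),np.degrees(np.arctan2(d[1],d[0])).round(2),np.ptp((c-c.mean(0))@d).round(1))]
    t=(G-c.mean(0))@d; ends=[]
    for sgn in (1,-1):
        k=(t*sgn>48)&(t*sgn<130); E=G[k].astype(np.float32)
        ctr,r=cv2.minEnclosingCircle(E); ends.append(np.array(ctr)); res.append((sgn,np.round(ctr,1).tolist(),round(r,1)))
    return res
E
python3 - <<'E'
from h import *
st(); p=cam("wrist")
for r in spanner_pose(p,4): print(r)
E
```

```text
t 3.7 pos [ 583.16 -162.55  201.41] yaw 161.73 tilt [ 0.12 -0.06] F [ 0.1  0.8 -0.1] M [-0.01 -0.    0.01] w 0.998 ff 0.0 q [-0.4   0.21  1.63 -0.    1.3  -1.65]
('blue', [579.7, -159.8], np.float64(-17.4), np.float64(53.5))
(1, [658.5, -185.4], 34.6)
(-1, [512.0, -137.7], 23.2)
```

```bash
python3 - <<'E'
from h import *
plan([(579.7,-159.8,60,162.1),(579.7,-159.8,32.5,162.1)])
E
```

```text
[0.0157, 0.0054, 0.5634] [-0.0003, 0.0025, -0.0109] dist 140.9
[-0.0, -0.0, 0.11] [0.0, 0.0, 0.0] dist 27.5
```

```bash
python3 -m pendant '[[1,[0.016,0.005,0.2],[0,0.0025,-0.011]],[1,[0.016,0.005,0.4],[0,0.0025,-0.011]],[1,[0.016,0.005,0.52],[0,0.0025,-0.011]],[1,[0.016,0.005,0.564],[0,0.0025,-0.011]],[1,[0.016,0.005,0.564],[0,0.0025,-0.011]],[1,[0.016,0.005,0.564],[0,0.0025,-0.011]]]'
python3 - <<'E'
from h import *
st(); plan([(579.7,-159.8,32.5,162.1)]); p=cam("wrist"); save(p,"w2")
E
```

```text
clock: 4.4
tool_pos: [580.5, -159.8, 61.0]
tool_rot: [0.487, 3.102, -0.001]
wrist_force: [0.6, -0.1, 0.5]
gripper_width: 1.001
finger_force: 0.0
t 4.4 pos [ 580.54 -159.83   61.  ] yaw 162.17 tilt [ 0.08 -0.04] F [ 0.6 -0.1  0.5] M [-0.05  0.05  0.01] w 1.001 ff 0.0 q [-0.4   0.37  1.73 -0.    1.05 -1.66]
[0.0034, -0.0009, 0.114] [-0.0005, 0.003, 0.0022] dist 28.5
```

View pics/w2.png

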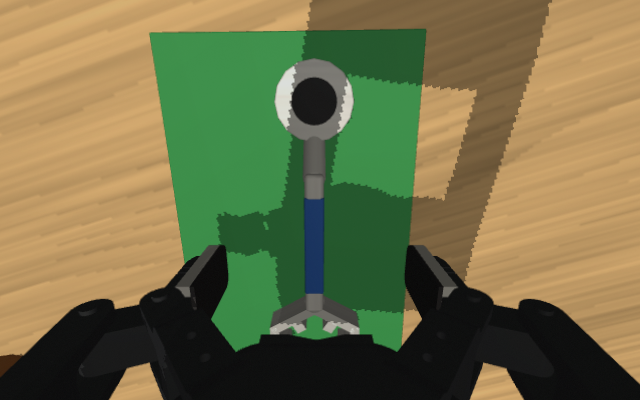

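The blue band lies midway between the pads (column 314 against 316), so I'll lower and grip.

```bash
python3 -m pendant '[[1,[0.003,-0.001,0.06],[0,0.003,0]],[1,[0.003,-0.001,0.114],[0,0.003,0]],[1,[0.003,-0.001,0.114],[0,0.003,0]],[0,[0.003,-0.001,0.114],[0,0.003,0]],[0,[0.003,-0.001,0.114],[0,0.003,0]],[0,[0.003,-0.001,0.114],[0,0.003,0]],[0,[0.003,-0.001,0.114],[0,0.003,0]],[0,[0.003,-0.001,0.114],[0,0.003,0]]]' 100
python3 -m pendant '[[0,[0,0,0],[0,0,0]],[0,[0,0,0],[0,0,0]],[0,[0,0,0],[0,0,0]],[0,[0,0,0],[0,0,0]]]'
python3 -c "
from h import *
st()"
```

```text
clock: 5.25
tool_pos: [578.5, -159.2, 30.9]
tool_rot: [-0.486, -3.101, -0.001]
wrist_force: [-0.7, 0.4, -1.2]
gripper_width: 0.144
finger_force: 0.1
clock: 5.65
tool_pos: [578.6, -159.3, 31.1]
tool_rot: [-0.486, -3.101, -0.0]
wrist_force: [-1.1, 0.1, 5.1]
gripper_width: 0.099
finger_force: 98.4
t 5.65 pos [ 578.58 -159.28   31.11] yaw 162.18 tilt [-0.12  0.03] F [-1.1  0.1  5.1] M [-0.    0.22 -0.09] w 0.099 ff 98.4 q [-0.4   0.41  1.73 -0.    1.   -1.66]
```

```bash
python3 - <<'E'
from h import *
plan([(578.6,-159.3,231,162.1),(540,-50,231,172),(520,70,231,180)])
E
```

```text
[0.0017, -0.0001, -0.7996] [-0.0002, -0.0043, 0.0027] dist 199.9
[0.2813, 0.3686, 0.0] [0.0, 0.0, -0.33] dist 115.9
[0.146, 0.4642, 0.0] [-0.0, 0.0, -0.2667] dist 121.7
```

```bash
python3 -m pendant '[[0,[0,0,-0.03],[0,0,0]],[0,[0,0,-0.1],[0,0,0]],[0,[0,0,-0.22],[0,0,0]],[0,[0,0,-0.36],[0,0,0]],[0,[0,0,-0.5],[0,0,0]],[0,[0,0,-0.64],[0,0,0]],[0,[0,0,-0.75],[0,0,0]],[0,[0,0,-0.8],[0,0,0]]]' >/dev/null
python3 -m pendant '[[0,[0.03,0.04,0],[0,0,-0.04]],[0,[0.09,0.12,0],[0,0,-0.11]],[0,[0.155,0.205,0],[0,0,-0.18]],[0,[0.22,0.29,0],[0,0,-0.26]],[0,[0.281,0.369,0],[0,0,-0.33]]]' >/dev/null
python3 -m pendant '[[0,[0.03,0.1,0],[0,0,-0.06]],[0,[0.06,0.2,0],[0,0,-0.12]],[0,[0.09,0.3,0],[0,0,-0.18]],[0,[0.12,0.39,0],[0,0,-0.23]],[0,[0.14,0.44,0],[0,0,-0.26]],[0,[0.146,0.464,0],[0,0,-0.267]],[0,[0.146,0.464,0],[0,0,-0.267]],[0,[0.146,0.464,0],[0,0,-0.267]]]'
python3 - <<'E'
from h import *
st(); p=cam("wrist"); save(p,"w3"); np.save("w3.npy",p,allow_pickle=True)
for t in ["nut","stand"]:
  for a in ctrl.regions_of(p,t)[:2]:
    m=np.argwhere(a["region"])[:,::-1].astype(np.float32); print(t,a["p"],a["rect"],at_z(p,[m.mean(0)],59).round(1))
E
```

```text
clock: 7.75
tool_pos: [520.0, 69.3, 230.5]
tool_rot: [0.002, -3.138, -0.001]
wrist_force: [0.3, -0.8, -3.4]
gripper_width: 0.096
finger_force: 97.7
t 7.75 pos [519.98  69.35 230.47] yaw -179.93 tilt [-0.19  0.02] F [ 0.3 -0.8 -3.4] M [-0.02  0.05 -0.05] w 0.096 ff 97.7 q [-0.02 -0.    1.81  0.    1.34 -1.59]
nut 0.91 [420.6, 214.1, 461.5, 255.1] [[574.  201.8  59. ]]
stand 0.7 [339.4, 129.6, 638.3, 399.0] [[565.9 208.7  59. ]]
```

View pics/w3.png

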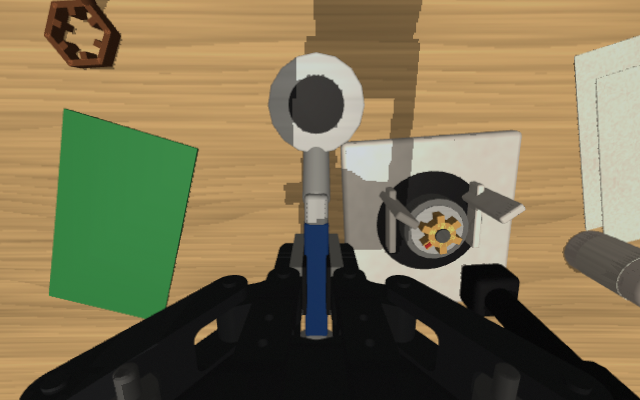

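The nut shows at (441,235) between the ribs with its red mark, and the small end is at (316,103). I'll rectify the nut's top plane to fit its centre and angle.

```bash
cat >> h.py <<'E'
def rectify(p,c,half,z,res):
    "top-down patch: column = +x world... rows = +y world"
    n=int(2*half/res)+1; g=np.linspace(-half,half,n)
    X,Y=np.meshgrid(c[0]+g,c[1]+g); uv=proj(p,np.c_[X.ravel(),Y.ravel(),np.full(X.size,z)]).astype(np.float32)
    return cv2.remap(p["img"],uv[:,0].reshape(n,n),uv[:,1].reshape(n,n),cv2.INTER_LINEAR),X,Y
def nutfit(p,c0,z=59,res=0.5):
    im,X,Y=rectify(p,c0,40,z,res); h=cv2.cvtColor(im,cv2.COLOR_RGB2HSV)
    m=((h[...,1]>90)&(h[...,2]>120)).astype(float)
    from scipy.optimize import differential_evolution as DE
    sg=lambda v: 1/(1+np.exp(-np.clip(v/0.6,-30,30)))
    def model(v):
        x,y=X-v[0],Y-v[1]; r=np.hypot(x,y); a=np.arctan2(y,x)-v[2]; a=(a+np.pi/6)%(np.pi/3)-np.pi/6
        inn=np.maximum(sg(15-r),sg(22-r)*sg(3.75-np.abs(r*np.sin(a)))); return inn
    w=(np.hypot(X-c0[0],Y-c0[1])<36)
    def cost(v):
        mo=model(v); hole=np.hypot(X-v[0],Y-v[1])<9; return ((mo-m)**2)[w&~hole].sum()
    r=DE(cost,[(c0[0]-12,c0[0]+12),(c0[1]-12,c0[1]+12),(-np.pi/6,np.pi/6)],seed=1,maxiter=60,popsize=12,tol=1e-6)
    # red mark direction
    red=((h[...,0]<5)|(h[...,0]>174))&(h[...,1]>150)&(h[...,2]>90)&(np.hypot(X-r.x[0],Y-r.x[1])<25)
    ra=np.degrees(np.arctan2(Y[red].mean()-r.x[1],X[red].mean()-r.x[0])) if red.any() else None
    return r.x[:2],np.degrees(r.x[2]),r.fun,m.sum(),ra,im,m
E
python3 - <<'E'
from h import *
p=np.load("w3.npy",allow_pickle=True).item()
out=[]
q=cam("top")
for P,c in ((p,(575,201)),(q,(578,201))):
    r=nutfit(P,c); print(r[:5]); out.append(np.hstack([r[5],np.repeat((r[6]*255).astype(np.uint8)[...,None],3,2)]))
# base plate corners (wrist): project stand hypothesis for check
big,X,Y=rectify(p,(580,200),130,20,1); 
cv2.imwrite("pics/n1.png",cv2.cvtColor(np.vstack(out),cv2.COLOR_RGB2BGR)); cv2.imwrite("pics/b1.png",cv2.cvtColor(cv2.resize(big,None,fx=2,fy=2),cv2.COLOR_RGB2BGR))
n=np.zeros((522,322+522,3),np.uint8); a=cv2.imread("pics/n1.png"); b=cv2.imread("pics/b1.png"); n[:a.shape[0],:a.shape[1]]=a; n[:b.shape[0],322:322+b.shape[1]]=b
cv2.imwrite("pics/nb.png",cv2.resize(n,(800,int(800*522/844))))
E
```

```text
(array([576.77567948, 204.05299029]), np.float64(10.19632285839213), np.float64(205.4942625147529), np.float64(3363.0), np.float64(-49.57290441104577))
(array([579.24989117, 203.9127494 ]), np.float64(11.257019110820051), np.float64(1774.099792638961), np.float64(1103.0), None)
```

View pics/nb.png

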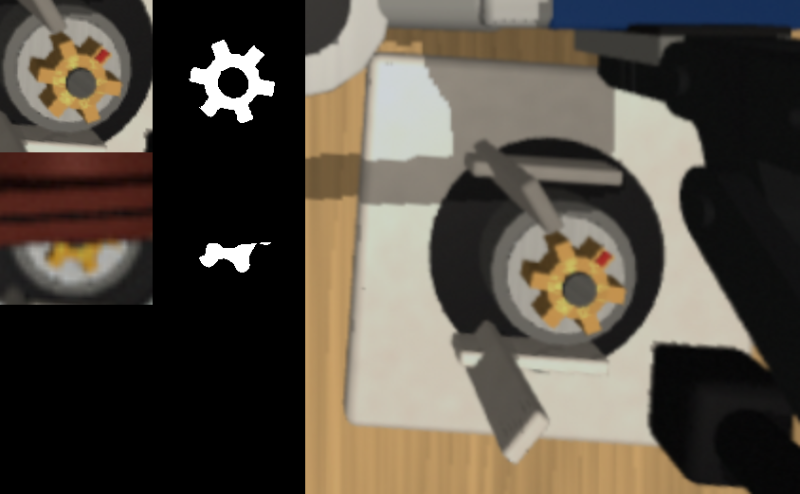

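```bash
python3 - <<'E'
from h import *
plan([(652,134,140,180)])
E
```

```text
[-0.5281, 0.259, 0.3625] [0.0014, -0.0051, 0.0007] dist 172.7
```

```bash
python3 -m pendant '[[0,[-0.06,0.02,0.02],[0,-0.005,0]],[0,[-0.16,0.07,0.06],[0,-0.005,0]],[0,[-0.28,0.13,0.14],[0,-0.005,0]],[0,[-0.4,0.19,0.24],[0,-0.005,0]],[0,[-0.48,0.23,0.32],[0,-0.005,0]],[0,[-0.528,0.259,0.362],[0,-0.005,0]],[0,[-0.528,0.259,0.362],[0,-0.005,0]],[0,[-0.528,0.259,0.362],[0,-0.005,0]]]'
python3 - <<'E'
from h import *
st(); p=cam("wrist"); save(p,"w4"); np.save("w4.npy",p,allow_pickle=True); print(p["C"]); st()
r=nutfit(p,(577,204)); print(r[:5])
E
```

```text
clock: 8.75
tool_pos: [651.4, 134.4, 139.7]
tool_rot: [0.002, -3.14, -0.001]
wrist_force: [-0.2, 0.3, -3.8]
gripper_width: 0.098
finger_force: 97.7
t 8.75 pos [651.42 134.43 139.71] yaw -179.93 tilt [-0.08  0.03] F [-0.2  0.3 -3.8] M [-0.04  0.06 -0.01] w 0.098 ff 97.7 q [ 0.08  0.41  1.51  0.    1.23 -1.49]
[581.72112611 135.0342292  263.57508945]
t 8.8 pos [651.66 134.37 140.63] yaw -179.94 tilt [0.   0.04] F [ 0.1 -0.6 -2.6] M [0.02 0.05 0.03] w 0.097 ff 97.7 q [ 0.08  0.41  1.51  0.    1.23 -1.49]
(array([576.80334985, 204.09553644]), np.float64(10.321975585178023), np.float64(350.3648877119942), np.float64(2925.0), np.float64(-50.001543640083284))
```

View pics/w4.png

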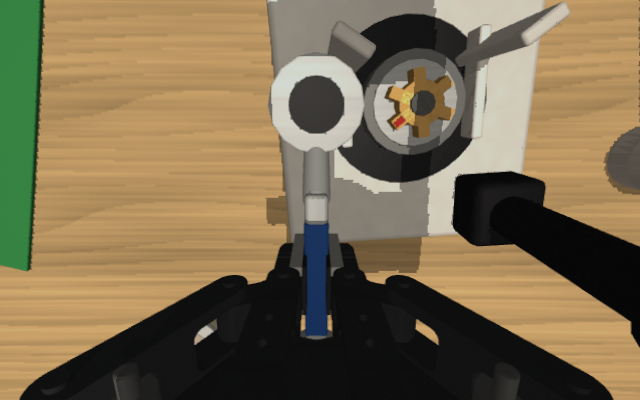

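The nut fit agrees with the earlier one. The small end shows as a full circle at about (317,104), with the nut at (422,103). I'll measure the small end's circle in the same picture to get the grip offset.

```bash
python3 - <<'E'
from h import *
p=np.load("w4.npy",allow_pickle=True).item()
from scipy.optimize import least_squares
# small end outer circle by radial edge search in rectified plane
for zt in (120,128,136):
    im,X,Y=rectify(p,(576,134),40,zt,0.5); g=cv2.cvtColor(im,cv2.COLOR_RGB2GRAY); h=cv2.cvtColor(im,cv2.COLOR_RGB2HSV)
    dark=(h[...,2]<85)&(np.hypot(X-576,Y-134)<20); dk=np.argwhere(dark)
    n,l,s,c=cv2.connectedComponentsWithStats(dark.astype(np.uint8)); i=1+s[1:,4].argmax(); cx,cy=X[0,0]+c[i][0]*.5,Y[0,0]+c[i][1]*.5
    cc=cv2.HoughCircles(cv2.GaussianBlur(g,(5,5),1),cv2.HOUGH_GRADIENT_ALT,1,10,param1=150,param2=0.7,minRadius=15,maxRadius=60)
    print(zt,"hole",cx.round(2),cy.round(2),np.sqrt(s[i,4]*.25/np.pi).round(2), None if cc is None else [(X[0,0]+k[0]*.5,Y[0,0]+k[1]*.5,k[2]*.5) for k in cc.reshape(-1,cc.shape[-1])[:5]])
T=p["Rw"]
# handle blue band edges lateral center along handle (z=zTCP+7)
h=cv2.cvtColor(p["img"],cv2.COLOR_RGB2HSV); b=(h[...,0]>105)&(h[...,0]<130)&(h[...,1]>120); b[:, :290]=0; b[:,345:]=0
for v in (230,250,280,310,330):
    u=np.flatnonzero(b[v]); e=at_z(p,[(u.min(),v),(u.max()+1,v)],147)[:,:2]; print(v,e.mean(0).round(2),np.ptp(e[:,1]).round(2))
# base plate edge
im,X,Y=rectify(np.load("w3.npy",allow_pickle=True).item(),(580,200),130,20,1)
hh=cv2.cvtColor(im,cv2.COLOR_RGB2HSV); wh=(hh[...,1]<60)&(hh[...,2]>90)
e=[(X[r,np.flatnonzero(wh[r,15:80])[0]+15],Y[r,0]) for r in range(60,190,5) if wh[r,15:80].any()]; e=np.array(e); k=np.polyfit(e[:,1],e[:,0],1); print("edge",np.degrees(np.arctan(-k[0])),np.abs(np.polyval(k,e[:,1])-e[:,0]).max(),np.polyval(k,204))
E
```

```text
120 hole 579.09 135.18 12.46 [(np.float64(579.0), np.float64(134.5), np.float32(21.465855)), (np.float64(579.0), np.float64(134.5), np.float32(12.850878))]
128 hole 579.25 135.13 11.74 [(np.float64(579.0), np.float64(134.5), np.float32(20.181957)), (np.float64(579.0), np.float64(134.5), np.float32(12.104771))]
136 hole 579.4 135.15 11.07 [(np.float64(579.5), np.float64(135.0), np.float32(19.221178)), (np.float64(579.5), np.float64(135.0), np.float32(11.401459))]
230 [629.71 135.42] 9.63
250 [638.89 135.44] 10.68
280 [653.34 135.25] 8.8
310 [668.68 135.5 ] 9.53
330 [679.43 135.29] 10.19
edge 3.954463330018755 0.9066666666667516 476.3973333333333
```

```bash
python3 - <<'E'
from h import *
plan([(492.6,134,180,180),(492.6,188,150,190.3),(492.6,188,110,190.3)])
E
```

```text
[0.6362, -0.0006, -0.1575] [0.0013, 0.0002, 0.0022] dist 163.9
[0.0, 0.216, 0.12] [-0.0, 0.0, -0.3433] dist 61.8
[0.0, -0.0, 0.16] [0.0, 0.0, 0.0] dist 40.0
```

```bash
python3 -m pendant '[[0,[0.06,0,-0.05],[0,0,0]],[0,[0.18,0,-0.12],[0,0,0]],[0,[0.32,0,-0.157],[0,0,0]],[0,[0.46,0,-0.157],[0,0,0]],[0,[0.58,0,-0.157],[0,0,0]],[0,[0.636,0,-0.157],[0,0,0.002]]]' >/dev/null
python3 -m pendant '[[0,[0,0.05,0.03],[0,0,-0.08]],[0,[0,0.11,0.06],[0,0,-0.18]],[0,[0,0.17,0.09],[0,0,-0.27]],[0,[0,0.216,0.12],[0,0,-0.343]],[0,[0,0.216,0.12],[0,0,-0.343]],[0,[0,0.216,0.12],[0,0,-0.343]]]'
python3 - <<'E'
from h import *
st(); st(); 
S=[]
for i in range(2):
    p=cam("scene"); S.append(ctrl.sense()["tool_pos"])
save(p,"s1",(340,130,470,240),6); np.save("s1.npy",p,allow_pickle=True); print(np.mean(S,0))
plan([(492.6,188,100,190.3)])
E
```

```text
clock: 10.0
tool_pos: [492.4, 189.2, 148.6]
tool_rot: [0.284, -3.127, -0.001]
wrist_force: [0.4, -0.0, -2.3]
gripper_width: 0.1
finger_force: 97.9
t 10.0 pos [492.42 189.15 148.63] yaw -169.61 tilt [-0.09  0.01] F [ 0.4 -0.  -2.3] M [-0.02 -0.    0.03] w 0.1 ff 97.9 q [ 0.22  0.09  1.88  0.    1.18 -1.54]
t 10.0 pos [492.42 189.15 148.63] yaw -169.61 tilt [-0.09  0.01] F [ 0.4 -0.  -2.3] M [-0.02 -0.    0.03] w 0.1 ff 97.9 q [ 0.22  0.09  1.88  0.    1.18 -1.54]
[492.77980234 188.7334593  149.18706537]
[0.0014, -0.0024, 0.1974] [0.0012, -0.0004, 0.0005] dist 49.3
```

View pics/s1.png

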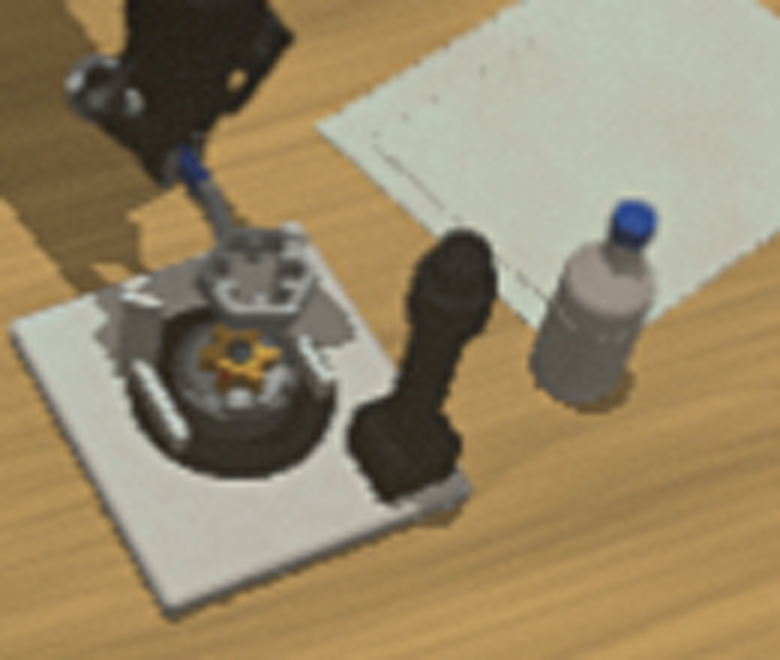

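The scene view shows the ring (258,265 in the crop) hanging over the nut at (243,355), clear of ribs and pillar. Next I'll descend to just above the nut and read the settled pose.

```bash
python3 -m pendant '[[0,[0.001,-0.002,0.05],[0,0,0]],[0,[0.001,-0.002,0.11],[0,0,0]],[0,[0.001,-0.002,0.17],[0,0,0]],[0,[0.001,-0.002,0.21],[0,0,0]],[0,[0.001,-0.002,0.228],[0,0,0]],[0,[0.001,-0.002,0.228],[0,0,0]]]'
cat >> h.py <<'E'
def avg(n=4):
    P=[];Y=[];F=[]
    for i in range(n):
        ctrl.get_image("top"); s=ctrl.sense(); M=R.from_rotvec(s["tool_rot"]).as_matrix(); P.append(s["tool_pos"]); Y.append(np.degrees(np.arctan2(M[1,0],M[0,0]))%360); F.append(s["wrist_force"])
    P=np.array(P); print("avg",P.mean(0).round(2),P.std(0).round(2),"yaw",np.mean(Y).round(2),"F",np.mean(F,0).round(2),"t",round(s["clock"],2)); return P.mean(0),np.mean(Y)
E
python3 - <<'E'
from h import *
P,y=avg(4); plan([(492.6,188,P[2],190.3)],start=(*P,y))
E
```

```text
clock: 10.7
tool_pos: [491.7, 188.0, 91.2]
tool_rot: [0.282, -3.127, -0.001]
wrist_force: [0.2, 0.6, -3.2]
gripper_width: 0.095
finger_force: 98.0
avg [492.84 188.31  92.74] [0.29 0.08 0.43] yaw 190.32 F [ 0.15  0.16 -3.08] t 10.9
[0.0011, -0.001, -0.0] [-0.0, -0.0, 0.0007] dist 0.4
```

```bash
python3 -m pendant '[[0,[0.001,-0.001,0.01],[0,0,0]],[0,[0.001,-0.001,0.018],[0,0,0]],[0,[0.001,-0.001,0.024],[0,0,0]],[0,[0.001,-0.001,0.03],[0,0,0]],[0,[0.001,-0.001,0.03],[0,0,0]]]'
python3 -c "
from h import *
avg(2);st()"
```

```text
clock: 11.4
tool_pos: [492.1, 187.9, 84.6]
tool_rot: [0.283, -3.128, -0.001]
wrist_force: [-0.4, 0.3, -4.0]
gripper_width: 0.098
finger_force: 98.0
avg [492.2  187.93  84.81] [0.02 0.02 0.05] yaw 190.32 F [-0.41 -0.42 -3.13] t 11.5
t 11.5 pos [492.21 187.95  84.87] yaw -169.68 tilt [-0.02  0.05] F [ 0.  -0.3 -2.7] M [0.01 0.06 0.  ] w 0.097 ff 98.0 q [ 0.21  0.17  1.92  0.    1.05 -1.54]
```

```bash
python3 -m pendant '[[0,[0,0,0.008],[0,0,0]],[0,[0,0,0.016],[0,0,0]],[0,[0,0,0.024],[0,0,0]],[0,[0,0,0.032],[0,0,0]],[0,[0,0,0.038],[0,0,0]],[0,[0,0,0.038],[0,0,0]]]'
python3 -c "
from h import *
avg(2);st()"
```

```text
clock: 12.1
tool_pos: [492.0, 187.9, 75.1]
tool_rot: [0.282, -3.128, -0.001]
wrist_force: [0.7, -0.6, -4.2]
gripper_width: 0.1
finger_force: 98.0
avg [492.19 187.94  75.31] [0.05 0.01 0.07] yaw 190.32 F [ 0.12  0.63 -3.05] t 12.2
t 12.2 pos [492.24 187.95  75.38] yaw -169.68 tilt [-0.01  0.05] F [ 0.7  0.8 -3. ] M [0.07 0.05 0.01] w 0.098 ff 98.0 q [ 0.21  0.19  1.92  0.    1.03 -1.54]
```

```bash
python3 -m pendant '[[0,[0,0,0.005],[0,0,0]],[0,[0,0,0.01],[0,0,0]],[0,[0,0,0.013],[0,0,0]],[0,[0,0,0.013],[0,0,0]],[0,[0,0,0.013],[0,0,0]]]'
python3 -c "
from h import *
avg(2);st()"
```

```text
clock: 12.7
tool_pos: [492.3, 188.0, 72.2]
tool_rot: [0.283, -3.129, -0.001]
wrist_force: [0.4, -1.6, -3.2]
gripper_width: 0.096
finger_force: 98.1
avg [492.29 187.96  72.2 ] [0.   0.01 0.  ] yaw 190.32 F [ 0.53  0.15 -2.8 ] t 12.8
t 12.8 pos [492.28 187.97  72.2 ] yaw -169.68 tilt [-0.01  0.05] F [ 0.3  0.9 -2.8] M [-0.01  0.01 -0.01] w 0.096 ff 98.1 q [ 0.21  0.19  1.92  0.    1.03 -1.54]
```

Seated with no side load. First stroke: 24° clockwise about the nut axis.

```bash
python3 -m pendant '[[0,[-0.0005,0.018,0],[0,0,0.1]],[0,[-0.002,0.036,0],[0,0,0.2]],[0,[-0.004,0.054,0],[0,0,0.3]],[0,[-0.0075,0.071,0],[0,0,0.4]],[0,[-0.0117,0.0886,0],[0,0,0.5]],[0,[-0.0168,0.106,0],[0,0,0.6]],[0,[-0.0227,0.1227,0],[0,0,0.7]],[0,[-0.0296,0.1393,0],[0,0,0.8]]]'
python3 -c "
from h import *
avg(2);st()"
```

```text
clock: 13.6
tool_pos: [493.3, 223.1, 72.1]
tool_rot: [-0.376, -3.119, 0.001]
wrist_force: [0.4, -3.5, -3.2]
gripper_width: 0.094
finger_force: 98.1
avg [493.37 223.44  72.16] [0.06 0.15 0.04] yaw 166.21 F [ 0.05 -3.41 -2.77] t 13.7
t 13.7 pos [493.31 223.28  72.11] yaw 166.33 tilt [-0.02 -0.01] F [-0.4 -3.8 -2.4] M [-0.45  0.   -0.  ] w 0.093 ff 98.1 q [ 0.28  0.23  1.88 -0.    1.03 -1.05]
```

```bash
python3 -m pendant '[[0,[-0.0005,0.018,0],[0,0,0.1]],[0,[-0.002,0.036,0],[0,0,0.2]],[0,[-0.004,0.054,0],[0,0,0.3]],[0,[-0.0075,0.071,0],[0,0,0.4]],[0,[-0.0117,0.0886,0],[0,0,0.5]],[0,[-0.0168,0.106,0],[0,0,0.6]],[0,[-0.0206,0.1171,0],[0,0,0.667]],[0,[-0.0206,0.1171,0],[0,0,0.667]]]'
python3 -c "
from h import *
avg(2);st()"
```

```text
clock: 14.5
tool_pos: [505.1, 250.4, 72.1]
tool_rot: [-0.908, -3.007, 0.0]
wrist_force: [-0.7, -2.4, -2.5]
gripper_width: 0.093
finger_force: 98.2
avg [505.06 250.36  72.07] [0.02 0.02 0.03] yaw 146.42 F [ 0.3  -3.35 -2.42] t 14.6
t 14.6 pos [505.08 250.38  72.11] yaw 146.41 tilt [-0.03  0.02] F [ 0.5 -3.6 -2.9] M [-0.45  0.07  0.14] w 0.097 ff 98.2 q [ 0.32  0.27  1.82  0.    1.04 -0.66]
```

```bash
python3 -m pendant '[[0,[-0.0005,-0.012,0],[0,0,-0.07]],[0,[-0.001,-0.024,0],[0,0,-0.135]],[0,[-0.002,-0.036,0],[0,0,-0.2]],[0,[-0.002,-0.036,0],[0,0,-0.2]],[0,[-0.002,-0.036,0],[0,0,-0.2]]]'
python3 -c "
from h import *
avg(2);st()"
```

```text
clock: 15.1
tool_pos: [500.8, 243.2, 72.3]
tool_rot: [-0.753, -3.05, -0.002]
wrist_force: [-0.7, 0.3, -4.2]
gripper_width: 0.089
finger_force: 98.1
avg [500.8  243.21  72.35] [0.01 0.01 0.  ] yaw 152.29 F [-0.13 -0.34 -2.81] t 15.2
t 15.2 pos [500.81 243.22  72.36] yaw 152.29 tilt [0.01 0.08] F [ 0.1 -0.8 -2.6] M [ 0.03 -0.01 -0.01] w 0.098 ff 98.1 q [ 0.31  0.26  1.84  0.    1.04 -0.78]
```

Unloaded: the force and moment are near zero. Lifting slowly.

```bash
python3 -m pendant '[[0,[0,0,-0.008],[0,0,0]],[0,[0,0,-0.02],[0,0,0]],[0,[0,0,-0.032],[0,0,0]],[0,[0,0,-0.044],[0,0,0]],[0,[0,0,-0.056],[0,0,0]],[0,[0,0,-0.068],[0,0,0]],[0,[0,0,-0.08],[0,0,0]],[0,[0,0,-0.088],[0,0,0]]]'
python3 - <<'E'
from h import *
avg(2);st(); p=cam("wrist"); np.save("w5.npy",p,allow_pickle=True); save(p,"w5")
E
```

```text
clock: 16.0
tool_pos: [500.8, 243.1, 94.6]
tool_rot: [0.752, 3.05, 0.002]
wrist_force: [-0.3, -0.2, -3.1]
gripper_width: 0.095
finger_force: 98.1
avg [500.93 243.08  94.77] [0.02 0.02 0.11] yaw 152.31 F [ 0.89  0.41 -3.29] t 16.1
t 16.1 pos [500.91 243.06  94.67] yaw 152.31 tilt [0.03 0.06] F [ 0.9  0.4 -3.4] M [-0.01 -0.01  0.02] w 0.097 ff 98.1 q [ 0.31  0.22  1.83  0.    1.08 -0.78]
```

```bash
python3 -m pendant '[[0,[-0.002,-0.036,0],[0,0,-0.2]],[0,[-0.0075,-0.071,0],[0,0,-0.4]],[0,[-0.0168,-0.106,0],[0,0,-0.6]],[0,[-0.0296,-0.1393,0],[0,0,-0.8]],[0,[-0.0451,-0.17,0],[0,0,-0.992]]]' >/dev/null
python3 -m pendant '[[0,[-0.002,-0.036,0],[0,0,-0.2]],[0,[-0.0075,-0.071,0],[0,0,-0.4]],[0,[-0.0168,-0.106,0],[0,0,-0.6]],[0,[-0.0296,-0.1393,0],[0,0,-0.8]],[0,[-0.0451,-0.17,0],[0,0,-0.992]],[0,[-0.0451,-0.17,0],[0,0,-0.992]],[0,[-0.0451,-0.17,0],[0,0,-0.992]]]'
python3 - <<'E'
from h import *
P,y=avg(3);st(); a=np.radians(31.8)
plan([(576.6-85.6*np.cos(a),203.3-85.6*np.sin(a),P[2],211.8)],start=(*P,y))
E
```

```text
clock: 17.35
tool_pos: [503.5, 158.1, 94.0]
tool_rot: [0.857, -3.022, -0.002]
wrist_force: [0.7, 0.8, -2.7]
gripper_width: 0.098
finger_force: 98.1
avg [503.42 158.35  94.02] [0.02 0.06 0.02] yaw 211.73 F [-0.27 -0.1  -3.2 ] t 17.5
t 17.5 pos [503.4  158.41  94.03] yaw -148.24 tilt [-0.03  0.06] F [-0.1 -0.5 -3.8] M [-0.04  0.02 -0.03] w 0.093 ff 98.1 q [ 0.15  0.16  1.91  0.    1.07 -1.97]
[-0.0011, -0.0014, -0.0] [-0.0, 0.0, -0.0025] dist 0.5
```

```bash
python3 -m pendant '[[0,[-0.001,-0.0014,0.01],[0,0,-0.0025]],[0,[-0.001,-0.0014,0.02],[0,0,-0.0025]],[0,[-0.001,-0.0014,0.03],[0,0,-0.0025]],[0,[-0.001,-0.0014,0.038],[0,0,-0.0025]],[0,[-0.001,-0.0014,0.04],[0,0,-0.0025]]]'
python3 -c "
from h import *
avg(2);st()"
```

```text
clock: 18.0
tool_pos: [503.8, 157.9, 83.7]
tool_rot: [0.863, -3.02, -0.002]
wrist_force: [-0.8, 0.0, -3.0]
gripper_width: 0.099
finger_force: 98.1
avg [503.93 157.88  83.87] [0.05 0.01 0.09] yaw 211.9 F [-0.33  0.16 -2.9 ] t 18.1
t 18.1 pos [503.98 157.87  83.96] yaw -148.1 tilt [-0.03  0.05] F [ 0.6  0.2 -2.9] M [-0.09 -0.02  0.03] w 0.093 ff 98.1 q [ 0.15  0.18  1.91  0.    1.05 -1.97]
```

Entered cleanly. Seating to z 72.2.

```bash
python3 -m pendant '[[0,[0,0,0.008],[0,0,0]],[0,[0,0,0.016],[0,0,0]],[0,[0,0,0.024],[0,0,0]],[0,[0,0,0.032],[0,0,0]],[0,[0,0,0.04],[0,0,0]],[0,[0,0,0.046],[0,0,0]],[0,[0,0,0.046],[0,0,0]],[0,[0,0,0.046],[0,0,0]]]'
python3 -c "
from h import *
avg(2);st()"
```

```text
clock: 18.9
tool_pos: [504.1, 157.9, 72.6]
tool_rot: [-0.863, 3.021, 0.001]
wrist_force: [1.1, 0.6, -3.1]
gripper_width: 0.093
finger_force: 98.1
avg [504.17 157.91  72.73] [0.03 0.02 0.03] yaw 211.91 F [ 0.41  1.2  -3.02] t 19.0
t 19.0 pos [504.2  157.93  72.76] yaw -148.09 tilt [0.01 0.05] F [ 0.4  1.7 -3.1] M [-0.01  0.05  0.  ] w 0.094 ff 98.1 q [ 0.15  0.2   1.92  0.    1.03 -1.97]
```

```bash
python3 -m pendant '[[0,[-0.0005,0.018,0],[0,0,0.1]],[0,[-0.002,0.036,0],[0,0,0.2]],[0,[-0.004,0.054,0],[0,0,0.3]],[0,[-0.0075,0.071,0],[0,0,0.4]],[0,[-0.0117,0.0886,0],[0,0,0.5]],[0,[-0.0168,0.106,0],[0,0,0.6]],[0,[-0.0227,0.1227,0],[0,0,0.7]],[0,[-0.0296,0.1393,0],[0,0,0.8]]]' >/dev/null
python3 -m pendant '[[0,[-0.0005,0.018,0],[0,0,0.1]],[0,[-0.002,0.036,0],[0,0,0.2]],[0,[-0.004,0.054,0],[0,0,0.3]],[0,[-0.0075,0.071,0],[0,0,0.4]],[0,[-0.0117,0.0886,0],[0,0,0.5]],[0,[-0.0168,0.106,0],[0,0,0.6]],[0,[-0.0168,0.106,0],[0,0,0.6]]]'
python3 -c "
from h import *
avg(4);st()"
```

```text
clock: 20.5
tool_pos: [492.3, 218.0, 72.7]
tool_rot: [-0.276, -3.129, 0.0]
wrist_force: [-0.7, -2.7, -2.2]
gripper_width: 0.092
finger_force: 98.2
avg [492.3  217.89  72.66] [0.01 0.02 0.01] yaw 169.98 F [-1.7  -2.23 -2.11] t 20.7
t 20.7 pos [492.3  217.92  72.65] yaw 169.96 tilt [-0.03  0.04] F [-2.  -2.4 -2.7] M [-0.36  0.26  0.1 ] w 0.098 ff 98.2 q [ 0.27  0.22  1.89  0.    1.03 -1.13]
```

```bash
cat >> h.py <<'E'
def tq(n=4):
    P=[];F=[];Z=[];Y=[]
    for i in range(n):
        s=ctrl.sense(); P.append(s["tool_pos"]);F.append(s["wrist_force"]);Z.append(s["moment"][2]); M=R.from_rotvec(s["tool_rot"]).as_matrix();Y.append(np.degrees(np.arctan2(M[1,0],M[0,0]))); ctrl.get_image("top")
    P,F,Z=np.mean(P,0),np.mean(F,0),np.mean(Z); r=(P[:2]-[576.6,203.3])/1000
    a=np.arctan2(r[1],r[0]); print("t",round(s["clock"],2),"pos",P.round(2),"yaw",np.mean(Y).round(2),"F",F.round(2),"Mz",Z.round(3),"T",(r[0]*F[1]-r[1]*F[0]+Z).round(3),"Frad",(F[:2]@[np.cos(a),np.sin(a)]).round(2))
E
python3 -m pendant '[[0,[-0.0002,0.012,0],[0,0,0.067]],[0,[-0.0009,0.024,0],[0,0,0.133]],[0,[-0.002,0.036,0],[0,0,0.2]],[0,[-0.002,0.036,0],[0,0,0.2]]]' >/dev/null
python3 -c "
from h import *
tq(3)"
python3 -m pendant '[[0,[0,0.006,0],[0,0,0.033]],[0,[-0.0002,0.012,0],[0,0,0.067]],[0,[-0.0002,0.012,0],[0,0,0.067]]]' >/dev/null
python3 -c "
from h import *
tq(3)"
```

```text
t 21.2 pos [494.31 226.71  72.61] yaw 163.96 F [-2.28 -3.72 -1.24] Mz 0.022 T 0.381 Frad 1.18
t 21.65 pos [495.26 229.78  72.59] yaw 161.88 F [-2.75 -3.83 -1.49] Mz 0.012 T 0.397 Frad 1.43
```

```bash
python3 -m pendant '[[0,[0,0.003,0],[0,0,0.017]],[0,[0,0.006,0],[0,0,0.033]],[0,[0,0.006,0],[0,0,0.033]]]' >/dev/null
python3 -c "
from h import *
tq(3)"
python3 -m pendant '[[0,[0,0.003,0],[0,0,0.017]],[0,[0,0.006,0],[0,0,0.033]],[0,[0,0.006,0],[0,0,0.033]]]' >/dev/null
python3 -c "
from h import *
tq(3)"
```

```text
t 22.1 pos [495.76 231.25  72.62] yaw 160.88 F [-3.33 -4.14 -1.29] Mz 0.027 T 0.454 Frad 1.8
t 22.55 pos [496.26 232.67  72.61] yaw 159.89 F [-3.2  -3.77 -1.9 ] Mz 0.026 T 0.423 Frad 1.71
```

```bash
python3 -m pendant '[[0,[0,0.003,0],[0,0,0.017]],[0,[0,0.006,0],[0,0,0.033]],[0,[0,0.006,0],[0,0,0.033]]]' >/dev/null
python3 -c "
from h import *
tq(3)"
python3 -m pendant '[[0,[0,0.003,0],[0,0,0.017]],[0,[0,0.006,0],[0,0,0.033]],[0,[0,0.006,0],[0,0,0.033]]]' >/dev/null
python3 -c "
from h import *
tq(3)"
```

```text
t 23.0 pos [496.78 234.06  72.61] yaw 158.9 F [-3.14 -4.   -1.52] Mz -0.008 T 0.407 Frad 1.49
t 23.45 pos [497.32 235.46  72.61] yaw 157.91 F [-3.48 -3.61 -1.92] Mz -0.0 T 0.398 Frad 1.87
```

```bash
python3 -m pendant '[[0,[0,0.003,0],[0,0,0.017]],[0,[0,0.006,0],[0,0,0.033]],[0,[0,0.006,0],[0,0,0.033]]]' >/dev/null
python3 -c "
from h import *
tq(3)"
python3 -m pendant '[[0,[0,0.003,0],[0,0,0.017]],[0,[0,0.006,0],[0,0,0.033]],[0,[0,0.006,0],[0,0,0.033]]]' >/dev/null
python3 -c "
from h import *
tq(3)"
```

```text
t 23.9 pos [497.92 236.84  72.63] yaw 156.93 F [-3.45 -4.48 -1.82] Mz -0.014 T 0.454 Frad 1.42
t 24.35 pos [498.41 238.04  72.57] yaw 155.95 F [-3.72 -4.68 -1.49] Mz 0.072 T 0.567 Frad 1.5
```

Torque is climbing, so the stop has begun. Half-degree steps from here.

```bash
python3 -m pendant '[[0,[0,0.003,0],[0,0,0.017]],[0,[0,0.003,0],[0,0,0.017]]]' >/dev/null
python3 -c "
from h import *
tq(4)"
python3 -m pendant '[[0,[0,0.003,0],[0,0,0.017]],[0,[0,0.003,0],[0,0,0.017]]]' >/dev/null
python3 -c "
from h import *
tq(4)"
```

```text
t 24.75 pos [498.63 238.53  72.53] yaw 155.45 F [-3.32 -5.66 -1.13] Mz 0.175 T 0.733 Frad 0.69
t 25.15 pos [498.84 239.05  72.49] yaw 154.96 F [-3.8  -6.28 -1.36] Mz 0.258 T 0.882 Frad 0.83
```

```bash
python3 -m pendant '[[0,[0,0.003,0],[0,0,0.017]],[0,[0,0.003,0],[0,0,0.017]]]' >/dev/null
python3 -c "
from h import *
tq(6)"
python3 -m pendant '[[0,[0,0.001,0],[0,0,0.006]],[0,[0,0.001,0],[0,0,0.006]],[0,[0,0.001,0],[0,0,0.006]],[0,[0,0.001,0],[0,0,0.006]]]' >/dev/null
python3 -c "
from h import *
tq(6)"
```

```text
t 25.65 pos [499.05 239.54  72.44] yaw 154.46 F [-4.22 -6.77 -0.29] Mz 0.336 T 1.014 Frad 0.95
t 26.35 pos [499.13 239.69  72.42] yaw 154.29 F [-4.05 -7.06 -0.76] Mz 0.415 T 1.11 Frad 0.67
```

Torque is 1.1 N m, inside the snug band, and was held for more than 0.5 s. Now I'll unload by 7° and lift.

```bash
python3 -m pendant '[[0,[-0.0005,-0.012,0],[0,0,-0.067]],[0,[-0.0012,-0.024,0],[0,0,-0.133]],[0,[-0.002,-0.036,0],[0,0,-0.2]],[0,[-0.0026,-0.0417,0],[0,0,-0.233]],[0,[-0.0026,-0.0417,0],[0,0,-0.233]],[0,[-0.0026,-0.0417,0],[0,0,-0.233]]]' >/dev/null
python3 -c "
from h import *
tq(4); st()"
```

```text
t 27.15 pos [496.07 231.23  72.93] yaw 161.21 F [ 0.26 -0.18 -3.36] Mz -0.008 T -0.0 Frad -0.3
t 27.2 pos [495.84 231.08  72.78] yaw 161.22 tilt [0.01 0.07] F [-0.9 -0.2 -2.9] M [-0.01  0.08 -0.  ] w 0.097 ff 98.2 q [ 0.29  0.24  1.87  0.    1.04 -0.95]
```

```bash
python3 -m pendant '[[0,[0,0,-0.008],[0,0,0]],[0,[0,0,-0.02],[0,0,0]],[0,[0,0,-0.032],[0,0,0]],[0,[0,0,-0.044],[0,0,0]],[0,[0,0,-0.056],[0,0,0]],[0,[0,0,-0.068],[0,0,0]],[0,[0,0,-0.08],[0,0,0]],[0,[0,0,-0.092],[0,0,0]]]' >/dev/null
python3 -m pendant '[[0,[0,0,-0.02],[0,0,0]],[0,[0,0,-0.06],[0,0,0]],[0,[0,0,-0.12],[0,0,0]],[0,[0,0,-0.2],[0,0,0]],[0,[0,0,-0.28],[0,0,0]],[0,[0,0,-0.34],[0,0,0]],[0,[0,0,-0.36],[0,0,0]]]' >/dev/null
python3 - <<'E'
from h import *
st(); p=cam("wrist"); print(ctrl.sense()["tool_pos"])
try:
    r=nutfit(p,(577,204)); print(r[:5])
except Exception as e: print(e)
plan([(490,100,185,166),(578,-60,185,162),(579,-158,120,162),(579,-158,40,162)])
E
```

```text
t 28.7 pos [497.08 231.19 188.81] yaw 161.24 tilt [0.24 0.13] F [ 0.9  0.4 -3.8] M [-0.01  0.01  0.01] w 0.096 ff 98.2 q [ 0.29  0.09  1.8   0.    1.26 -0.95]
[496.88962094 231.15382809 188.40092529]
(array([565.19024356, 192.16030444]), np.float64(-15.23160037509926), np.float64(2563.020596038672), np.float64(0.0), None)
[-0.1426, -0.5056, 0.0124] [0.0057, 0.0055, -0.1587] dist 131.4
[-0.4964, -0.5358, -0.0] [-0.0, -0.0, 0.1333] dist 182.6
[-0.1249, -0.3716, 0.26] [0.0, 0.0, 0.0] dist 117.6
[0.0, -0.0, 0.32] [0.0, 0.0, 0.0] dist 80.0
```

```bash
python3 - <<'E'
from h import *
plan([(520,70,215,180),(578,-60,185,162),(579,-158,120,162),(579,-158,40,162)])
E
```

```text
[-0.2951, -0.5803, -0.1074] [0.005, 0.0062, -0.6254] dist 165.0
[-0.232, -0.52, 0.12] [0.0, -0.0, 0.6] dist 145.5
[-0.1249, -0.3716, 0.26] [0.0, 0.0, 0.0] dist 117.6
[0.0, -0.0, 0.32] [0.0, 0.0, 0.0] dist 80.0
```

```bash
python3 -m pendant '[[0,[-0.03,-0.06,-0.02],[0,0,-0.06]],[0,[-0.08,-0.17,-0.05],[0.005,0.006,-0.18]],[0,[-0.14,-0.29,-0.08],[0.005,0.006,-0.31]],[0,[-0.2,-0.41,-0.1],[0.005,0.006,-0.44]],[0,[-0.26,-0.52,-0.107],[0.005,0.006,-0.56]],[0,[-0.295,-0.58,-0.107],[0.005,0.006,-0.625]],[0,[-0.295,-0.58,-0.107],[0.005,0.006,-0.625]],[0,[-0.295,-0.58,-0.107],[0.005,0.006,-0.625]]]' >/dev/null
python3 - <<'E'
from h import *
st(); p=cam("wrist"); save(p,"w6"); np.save("w6.npy",p,allow_pickle=True)
r=nutfit(p,(577,204)); print(r[:5]); print(spanner_pose.__name__)
plan([(578,-60,185,162),(579,-158,120,162),(579,-158,40,162)])
E
```

```text
t 29.55 pos [518.39  69.69 211.51] yaw 179.88 tilt [-0.3  -0.03] F [-0.2 -0.3 -2.2] M [ 0.01 -0.01  0.01] w 0.097 ff 98.3 q [-0.02  0.01  1.83 -0.    1.31 -1.59]
(array([576.8125128 , 204.08335962]), np.float64(-16.908975715536734), np.float64(212.8771891713447), np.float64(3297.0), np.float64(-136.75188421350634))
spanner_pose
[-0.2396, -0.5205, 0.1054] [-0.0027, -0.0095, 0.5981] dist 145.7
[-0.1249, -0.3716, 0.26] [0.0, 0.0, 0.0] dist 117.6
[0.0, -0.0, 0.32] [0.0, 0.0, 0.0] dist 80.0
```

View pics/w6.png

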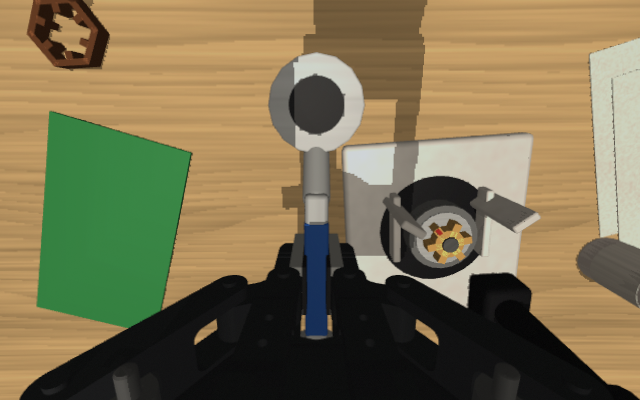

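The nut's red mark is now at -136.9°, about 2.45 rad, so it is at its stop. The spanner is still square in the grip and the mat is clear at left. Taking it back to the mat.

```bash
python3 -m pendant '[[0,[-0.02,-0.05,0.01],[0,0,0.06]],[0,[-0.07,-0.15,0.03],[-0.003,-0.009,0.17]],[0,[-0.12,-0.26,0.05],[-0.003,-0.009,0.3]],[0,[-0.17,-0.37,0.08],[-0.003,-0.009,0.43]],[0,[-0.22,-0.47,0.1],[-0.003,-0.009,0.54]],[0,[-0.24,-0.52,0.105],[-0.003,-0.009,0.598]],[0,[-0.24,-0.52,0.105],[-0.003,-0.009,0.598]]]' >/dev/null
python3 -m pendant '[[0,[-0.02,-0.05,0.03],[0,0,0]],[0,[-0.05,-0.15,0.1],[0,0,0]],[0,[-0.08,-0.24,0.17],[0,0,0]],[0,[-0.11,-0.33,0.23],[0,0,0]],[0,[-0.125,-0.372,0.26],[0,0,0]],[0,[-0.125,-0.372,0.26],[0,0,0]]]' >/dev/null
python3 -m pendant '[[0,[0,0,0.04],[0,0,0]],[0,[0,0,0.12],[0,0,0]],[0,[0,0,0.2],[0,0,0]],[0,[0,0,0.27],[0,0,0]],[0,[0,0,0.3],[0,0,0]],[0,[0,0,0.31],[0,0,0]],[0,[0,0,0.31],[0,0,0]],[0,[0,0,0.31],[0,0,0]]]' >/dev/null
python3 -c "
from h import *
P,y=avg(3); st(); plan([(579,-159,31.6,162.1)],start=(*P,y))"
```

```text
avg [ 580.85 -158.7    44.71] [0.11 0.03 0.1 ] yaw 162.05 F [-0.31 -0.21 -3.17] t 31.85
t 31.85 pos [ 580.72 -158.73   44.57] yaw 162.05 tilt [ 0.16 -0.06] F [-0.9 -0.4 -3.2] M [ 0.04  0.02 -0.04] w 0.094 ff 98.3 q [-0.4   0.39  1.73  0.    1.02 -1.66]
[0.0067, -0.0034, 0.0524] [-0.0, 0.0, -0.0016] dist 13.2
```

```bash
python3 -m pendant '[[0,[0,0,0.012],[0,0.005,0]],[0,[0,0,0.024],[0,0.005,0]],[0,[0,0,0.036],[0,0.005,0]],[0,[0,0,0.044],[0,0.005,0]],[0,[0,0,0.05],[0,0.005,0]],[0,[0,0,0.05],[0,0.005,0]],[0,[0,0,0.05],[0,0.005,0]]]' >/dev/null
python3 -c "
from h import *
avg(3); st()"
```

```text
avg [ 580.03 -158.48   31.17] [0.01 0.01 0.01] yaw 162.05 F [-1.02  1.09  0.18] t 32.7
t 32.7 pos [ 580.01 -158.47   31.15] yaw 162.05 tilt [-0.07  0.03] F [-1.4  0.9  0.4] M [ 0.14  0.26 -0.01] w 0.097 ff 98.7 q [-0.4   0.41  1.73 -0.    1.   -1.66]
```

The weight is on the mat (Fz from -3.2 to about 0). Opening and rising.

```bash
python3 -m pendant '[[1,[0,0,0],[0,0,0]],[1,[0,0,0],[0,0,0]],[1,[0,0,0],[0,0,0]],[1,[0,0,0],[0,0,0]],[1,[0,0,0],[0,0,0]],[1,[0,0,0],[0,0,0]],[1,[0,0,0],[0,0,0]],[1,[0,0,0],[0,0,0]]]' | tail -2
python3 -m pendant '[[1,[0,0,-0.04],[0,0,0]],[1,[0,0,-0.12],[0,0,0]],[1,[0,0,-0.24],[0,0,0]],[1,[0,0,-0.38],[0,0,0]],[1,[0,0,-0.5],[0,0,0]],[1,[0,0,-0.6],[0,0,0]],[1,[0,0,-0.65],[0,0,0]],[1,[0,0,-0.65],[0,0,0]]]'
python3 - <<'E'
from h import *
p=cam("wrist"); save(p,"w7"); np.save("w7.npy",p,allow_pickle=True)
for r in spanner_pose(p,4): print(r)
E
```

```text
gripper_width: 0.998
finger_force: 0.0
clock: 34.3
tool_pos: [581.5, -159.1, 196.3]
tool_rot: [0.49, 3.1, -0.001]
wrist_force: [-0.1, 1.2, -0.5]
gripper_width: 0.999
finger_force: 0.0
('blue', [581.9, -158.2], np.float64(-18.29), np.float64(53.9))
(1, [660.4, -183.8], 34.3)
(-1, [513.9, -136.3], 23.7)
```

View pics/w7.png

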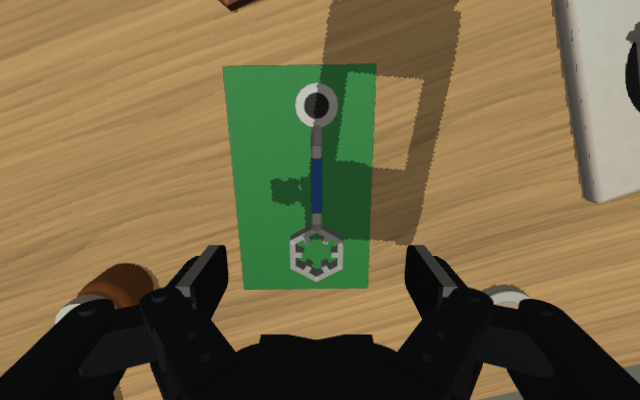

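The spanner lies flat and free on the mat (ring at 316,255, small end at 316,105). Its middle is well inside the mat and the gripper is clear, so I'm handing in.

```bash
python3 -c "
from station import ctrl
print(ctrl.sign_off())"
```

```text
the job is handed in; nothing more can be done
None
```

I tightened the nut in two strokes and pulled it snug at about 1.1 N m for over half a second; its mark now reads about 2.45 rad, at the stop. The spanner is lying flat and released on the mat, and I handed the job in at about 34 s, though no verdict came back.

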